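# Draw the filter plug from the counter water filter

### The job

The water filter on the counter is due for a change. Take the T-handled puller from its stand, put its foot down through the slot of the square filter plug and screw it clockwise a quarter turn to the stop, then draw the plug straight up out of its well and set it down gently, upright, in the middle of the empty white plate, leaving the puller screwed into it. Keep the plug upright throughout and leave the other things on the counter where they are.

Things in the scene. Friction and masses are not known exactly. Their poses are not given: they have to be found in the camera images.
- filter_unit: counter water filter: fixed steel block 130 x 120 mm, 75 mm high, black foot 138 x 128 mm, brass hose unions at +x, a gauge on the -x face. Origin at the centre of its underside, z up. A square well 67 x 67 mm, 60 mm deep, opens in the middle of its top (floor at z = 15 mm); two sprung rubber seals in its +y and -y walls hold the plug with about 4 to 10 N of friction
- filter_plug: grey square plug 64 x 64 x 60 mm, 0.25 to 0.46 kg, loose in the unit's well, its top flush with the unit's top and 1.5 mm gap all round, so it cannot turn there. Origin at the centre of its underside, z up, x and y as the unit's. Its top has a slot 48 mm long (along x), 20 mm wide (along y), over a socket wide enough for the puller's foot to turn, with a flat floor 19 mm below the top
- plug_mouth (a point): centre of the slot at the plug's top face, 60 mm above the plug's origin; axes as the plug's. Either side of the slot (|y| 10 to 24 mm) lie aluminium thread lands, underside 8 mm below the top: the 8 mm thick foot, let down to the socket floor, turns clockwise (from above) under them with 3 mm of vertical play, a quarter turn; stops end it at about 98 degrees and bar the other way
- puller: T-handled puller, 126 mm tall, 0.16 kg, upright in its stand. Origin at the centre of the underside of its foot, z up along the rod. Foot: steel bar 40 mm long (along x), 14 mm wide, 8 mm thick. Rod: 14 mm diameter. Handle: black cross bar 90 mm long (along x, parallel to the foot), 18 mm wide (y), 20 mm high, from z = 106 to 126 mm. A half turn about z gives the same shape
- puller_grip (a point): centre of the puller's cross bar, 116 mm above the underside of the foot; axes as the puller's
- tool_stand: wooden block 84 x 58 mm, 55 mm high, on a darker base 100 x 74 x 10 mm, fixed. Origin at the centre of its underside. The slot in its top, 44 mm along x and 18 mm along y, 40 mm deep, holds the puller upright. It stands left or right of the filter unit, the plate on the other side
- drip_plate: empty white round plate, 164 mm diameter, 19 mm high, loose on the counter. Origin at the centre of its underside; its flat middle (100 mm diameter) is 8 mm above that
- toothpick_glass: bystander: small faceted glass with toothpicks, 61 mm diameter, 72 mm high, behind the filter unit; origin at the centre of its underside
- service_bell: bystander: counter bell, 73 mm diameter, 58 mm high, origin at the centre of its underside
- candy_bowl: bystander: porcelain bowl of sweets, 110 mm diameter, 55 mm high, origin at the centre of its underside
- navy_mug: bystander: navy mug, 81 mm high, origin at its underside
- cutlery_jar: bystander: amber glass jar with spoons, 80 mm diameter, 137 mm high, origin at the centre of its underside

How it is judged (in metres and radians):
On the way, in this order (a step that is already met when the one before it is completed fails the run):
1. the puller's foot is in the plug's socket and screwed at least about 60 degrees round, the plug still down in its well (z of puller in the frame of filter_plug between 0.034 and 0.0475 m and distance between puller and filter_plug below 0.05 m and angle between the x axis of puller and the x axis of filter_plug, either way round above 1.05 rad and z of filter_plug in the frame of filter_unit below 0.022 m), for 0.2 s.
2. the plug is drawn clear of the well, upright, hanging on the puller (z of filter_plug in the frame of filter_unit above 0.078 m and angle between the x axis of puller and the x axis of filter_plug, either way round above 0.9 rad and distance between puller and filter_plug below 0.055 m and angle between filter_plug's own z axis and vertical below 0.3 rad), for 0.1 s.
At the end, for the whole second after the job is handed in: The plug stands at rest on the plate, its axis within 25 mm of the plate's centre and tilted less than 0.15 rad, with the puller's foot still screwed in its socket (turned at least 0.8 rad from the slot); the puller may lean in it. The plate lies on the counter (horizontal distance between filter_plug and drip_plate below 0.025 m and z of filter_plug in the frame of drip_plate between 0.003 and 0.014 m and angle between filter_plug's own z axis and vertical below 0.15 rad and distance between puller and filter_plug below 0.055 m and angle between the x axis of puller and the x axis of filter_plug, either way round above 0.8 rad and height (world z) of drip_plate below 0.006 m and linear speed of filter_plug below 0.02 m/s and linear speed of puller below 0.03 m/s); the robot touches nothing.
It fails at once if the plug is tipped by more than about 35 degrees (angle between filter_plug's own z axis and vertical above 0.6 rad).
It fails at once if a bystander is pushed by more than 30 mm (distance of any of toothpick_glass, service_bell, candy_bowl, navy_mug, cutlery_jar from where it was at the start of the episode above 0.03 m).
It fails at once if the plug is dropped or thumped down on the plate (faster than 0.3 m/s within 17 mm of its floor) (z of filter_plug in the frame of drip_plate below 0.025 m and horizontal distance between filter_plug and drip_plate below 0.06 m and linear speed of filter_plug above 0.3 m/s).
It also fails if it takes over 56 s, if anything falls off the work surface, if the arm or the gripper's body presses on something with over 40 N, if the wrist force passes 120 N, or if a joint passes its speed limit or range.

### The arm

A 6-joint arm with a two-finger parallel gripper is mounted at the origin on a cart in front of the work surface, level with it; the furniture and walls round the work are solid. World frame = base frame: x ahead of the robot, y to its left, z up, the work surface at z = 0. Lengths are in mm, angles in rad, forces in N, time in s.
With the tool pointing down it reaches from about 350 to 975 mm from the base axis. Payload 7.1 kg.
Tool frame: the origin (TCP) lies between the finger pads; the fingertips stand 17 mm ahead of it and the grasp point (between the pads) lies 2 mm behind it; z points along the fingers, y is the line along which they close (so a half turn about z gives the same grasp; the last joint's range is limited). The gripper opens to 88 mm and grips with 3 to 60 N. Pads are 20 mm wide; open, the fingers measure 115 mm over their backs; the gripper's body (75 mm by 178 mm) begins 61 mm behind the grasp point.
Start: joints at [1.21, 0.423, 1.63, -0, 1.089, -0.019], TCP at [209.458, 588.84, 239.675] pointing down, gripper open.
Joint ranges: [-3, 3], [-0.9, 2.11], [0.09, 2.58], [-1.31, 4.45], [0.11, 2.69], [-2.54, 2.54]. Speed limits (rad/s): [2.39, 2.39, 3.01, 3.14, 3.14, 3.14].

### API

Orientations are given as a rotation vector (axis times angle).
In Python, from workcell import ctrl, vision, close_job, get_obs gives the robot as it stands (ctrl), with the cameras (vision), the job as plain functions and the readings as plain functions.
- The arm moves only by the shell command python3 jog.py 'ROWS' [OPENING]. ROWS is a JSON list of rows, 1 to 5 of them, each of 6 numbers: dx, dy, dz in mm, then a rotation vector rx, ry, rz in rad; each row shifts and turns the commanded pose from where the row before left it, along the tool's axes as they then stand; what a row does not reach is not made up. A row lasts 1/12 s, in which the tool goes at most 41.7 mm and 0.125 rad, less where a joint would pass 70% of its speed; a pose out of reach is approached as far as the arm can. OPENING is the finger opening in mm, set as the command begins (- or left out keeps the last). The fingers move at their own pace and stop on an object; the grip force is fixed at half the most. Time passes only in rows, so rows that do not move let the fingers close. It prints the time, the measured TCP pose, the force, the opening and the grip force at its end.
- get_obs(): the state, without advancing time (a new reading comes with each control period).
- vision.get_image(name): name is "side" or "top" or "wrist"; returns a dict with "img" (480x640x3 uint8, red, green, blue), "fx", "fy", "cx", "cy" (pixels), "R" (3x3) and "t" (3): a world point X has camera coordinates R X + t. Camera axes: x right, y down, z forward; pixel columns grow to the right and rows downward; lengths in mm; the calibration is good to about 2 mm. A picture is of the moment at which its call begins. There is no depth.
- close_job(): hands the job in; it is judged then, once.
The state is a dict: "t": time; "qpos": joint angles; "qvel": joint speeds; "joint_torque": joint torques, N m; "ee_pos": TCP position; "orientation": TCP orientation; "ft_force": force on the tool from outside, world axes, zero at the start; "moment": the same for the moment, N m; "width": finger opening in mm; "grasp_force": force on a finger pad.
Only numpy, scipy, OpenCV 4.12 (cv2) and the standard library are available. Lean on these libraries where they do the work, as an engineer would, in place of code of your own. Each camera call takes 0.05 s, during which the arm holds its last target. There are 200 camera calls.

## Working session

There is one attempt and no reset: what is moved stays moved. The work goes in short steps, Python scripts to look and compute and a shell command to move; the robot and the scene stay as the last step left them, time stands still between calls to the robot, and variables do not carry over. Pictures are saved under pics/ and viewed, at most 12 in all, crops included, and the job is handed in when it is done.

```bash
ls; mkdir -p pics; python3 - <<'E'
from workcell import ctrl, vision, close_job, get_obs
import cv2
for n in("top","side"):
    d=vision.get_image(n); cv2.imwrite(f"pics/{n}0.png",d["img"][:,:,::-1])
    print(n,d["fx"],d["fy"],d["cx"],d["cy"],d["R"],d["t"])
o=get_obs();print(o)
E
```

```text
jog.py
pics
workcell.py
top 515.9454128372347 515.9454128372347 320.9806899825232 238.57672353866207 [[ 2.60002078e-02 -9.99655692e-01  3.53375255e-03]
 [-9.93637678e-01 -2.62308580e-02 -1.09526739e-01]
 [ 1.09581721e-01 -6.63551709e-04 -9.93977568e-01]] [  -6.63739662  525.07436564 1610.88030341]
side 484.3868010720879 484.3868010720879 317.1337383792274 237.89667199580506 [[ 8.73085818e-01 -4.87566378e-01  4.26592303e-04]
 [-3.14142626e-01 -5.63204351e-01 -7.64274341e-01]
 [ 3.72874731e-01  6.67143078e-01 -6.44891114e-01]] [-443.13212049  242.23532129 1440.46258109]
{'t': 0.1, 'qpos': array([ 1.20997407e+00,  4.23742252e-01,  1.63059679e+00, -2.08842260e-05,
        1.08859747e+00, -1.90446597e-02]), 'qvel': array([-0.00044021, -0.00206509, -0.00221871, -0.00010221, -0.00105309,
        0.0001175 ]), 'joint_torque': array([ 6.09987328e-04, -5.45618069e+01, -2.74321890e+01,  6.45936141e-02,
        1.88625039e-02, -2.89281422e-05]), 'ee_pos': array([209.3173931 , 588.40702379, 238.9998535 ]), 'orientation': array([-5.34198627e-01, -3.09560204e+00,  2.07829084e-03]), 'ft_force': array([ 0.61840835, -0.87321347,  0.10691353]), 'moment': array([ 0.03700286, -0.0067524 , -0.00103657]), 'grasp_force': 0.0, 'width': 87.90914525742414}
```

View pics/top0.png

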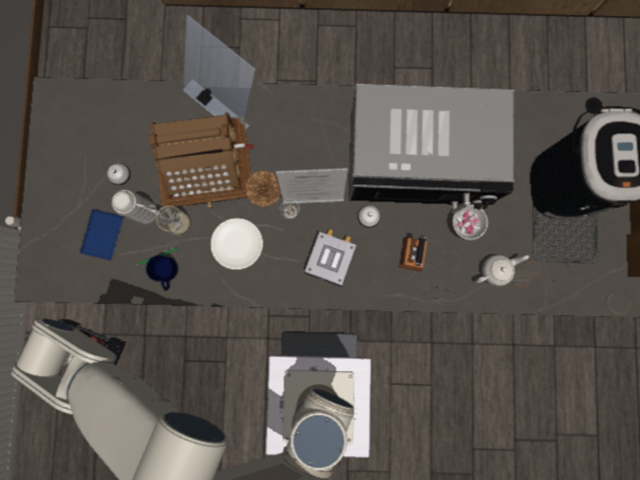

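View pics/side0.png

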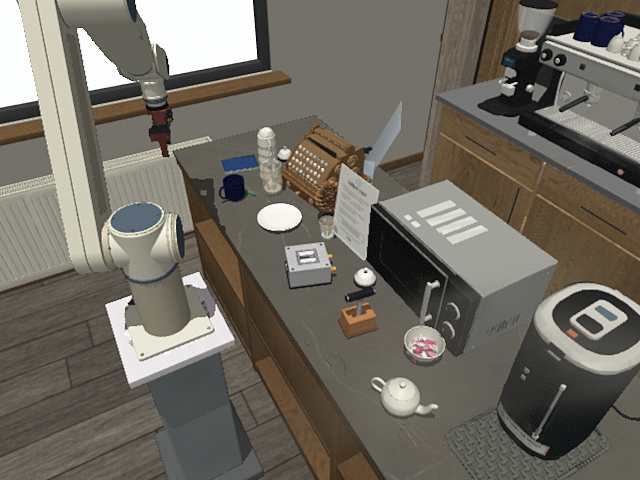

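Top view: filter unit at (331,257), stand with puller at (414,252), plate at (237,244), bell at (369,216). The side view shows the puller handle at about (360,295). I'll enlarge both.

```bash
python3 - <<'E'
import cv2,numpy as np
t=cv2.imread("pics/top0.png");s=cv2.imread("pics/side0.png")
def crop(im,x0,y0,x1,y1,k):
    c=cv2.resize(im[y0:y1,x0:x1],None,fx=k,fy=k,interpolation=cv2.INTER_CUBIC)
    for x in range(x0-x0%10+10,x1,10): cv2.line(c,((x-x0)*k,0),((x-x0)*k,4 if x%50 else 12),(0,255,255),1);cv2.putText(c,str(x),((x-x0)*k-10,22),0,.35,(0,255,255),1)
    for y in range(y0-y0%10+10,y1,10): cv2.line(c,(0,(y-y0)*k),(5,(y-y0)*k),(0,255,255),1);cv2.putText(c,str(y),(6,(y-y0)*k+4),0,.35,(0,255,255),1)
    return c
cv2.imwrite("pics/tc.png",crop(t,295,222,435,292,5 if 0 else 5))
a=crop(t,300,225,435,290,5); b=crop(s,275,235,385,340,5)
cv2.imwrite("pics/tc.png",a);cv2.imwrite("pics/sc.png",b)
E
```

```text
(no output)
```

View pics/tc.png

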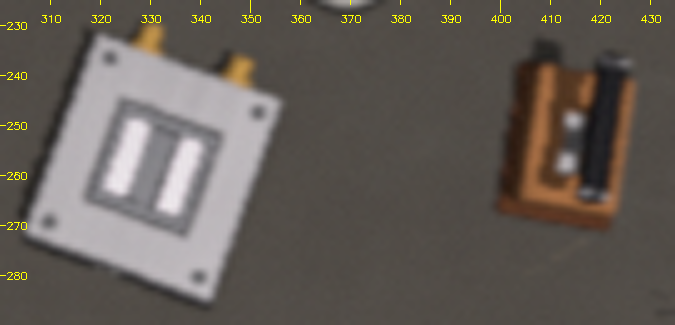

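View pics/sc.png

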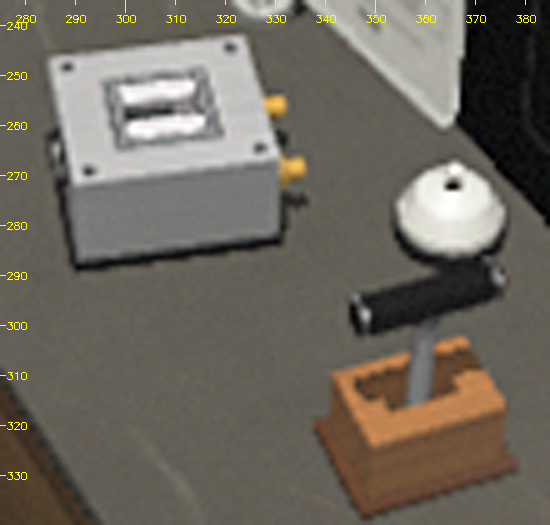

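Crops: unit top corners top-view (319,232),(356,245),(342.5,285),(305,272). Handle bar from (422.5,237) to (418.5,264) in the top view; in the side view (347.5,299)–(375.5,290).

```bash
cat > h.py <<'E'
from workcell import ctrl, vision, close_job, get_obs
import numpy as np, cv2
from scipy.spatial.transform import Rotation as Ro
from scipy.optimize import least_squares
def plane(d,uv,z):
    r=d["R"].T@[(uv[0]-d["cx"])/d["fx"],(uv[1]-d["cy"])/d["fy"],1]; c=-d["R"].T@d["t"]
    return c+r*(z-c[2])/r[2]
def proj(d,X):
    p=np.atleast_2d(X)@np.array(d["R"]).T+d["t"]
    return np.c_[p[:,0]/p[:,2]*d["fx"]+d["cx"],p[:,1]/p[:,2]*d["fy"]+d["cy"]]
def delta(pos,yaw=None):  # tool-frame shift to world target (tool down, y axis at yaw)
    o=get_obs(); R=Ro.from_rotvec(o["orientation"]).as_matrix()
    y=None
    if yaw is not None:
        T=np.array([[np.sin(yaw),np.cos(yaw),0],[-np.cos(yaw),np.sin(yaw),0],[0,0,-1]]).T
        T=np.c_[np.cross([np.cos(yaw),np.sin(yaw),0],[0,0,-1]),[np.cos(yaw),np.sin(yaw),0],[0,0,-1]]
        y=Ro.from_matrix(R.T@T).as_rotvec()
    return o["ee_pos"],R.T@(np.array(pos)-o["ee_pos"]),y
E
python3 - <<'E'
from h import *
np.set_printoptions(precision=2,suppress=True)
T=vision.get_image("top");S=vision.get_image("side")
tu=[(319,232),(356,245),(342.5,285),(305,272)];su=[(324.3,237),(331,266),(290,271),(284.5,242.5)]
tu=[(319,232),(356,245),(342.5,285),(305,272)]; 
a=np.array([plane(T,p,75) for p in tu]);b=np.array([plane(S,p,75) for p in su])
for q in(a,b):
    c=q.mean(0);print(q[:,:2].tolist(),c,np.linalg.norm(q-np.roll(q,-1,0),axis=1))
tp=[(323.6,244.3),(344.3,251.7),(337.5,272),(317,264.5)]
print("plug",np.mean([plane(T,p,75) for p in tp],0), [plane(T,p,75)[:2] for p in tp])
for d,e in((T,[(422.8,236.8),(418.5,264)]),(S,[(375.5,290),(347.5,298.5)])):
    p=[plane(d,x,131) for x in e];print("bar",p,(p[0]+p[1])/2,np.linalg.norm(p[0]-p[1]),np.degrees(np.arctan2(*(p[0]-p[1])[1::-1])))
# plate from top by white mask
im=T["img"].astype(int);m=((im.min(2)>170)).astype(np.uint8);m[:, :200]=0;m[:,275:]=0;m[:210]=0;m[280:]=0
u=np.argwhere(m)[:,::-1];e=cv2.fitEllipse(cv2.convexHull(u.astype(np.int32)).astype(np.float32))
print(e,plane(T,e[0],17),"side mid",plane(S,(279.5,217),17))
# stand top
print([plane(T,p,55)[:2] for p in [(404.5,236.8),(423,265.5)]])
E
```

```text
[[540.2732221219132, 13.80475609230838], [502.90457042105743, -101.3537749170677], [378.9316842186604, -62.35326521022964], [415.6295070423093, 53.44783936519957]] [459.43 -24.11  75.  ] [121.07 129.96 121.48 130.8 ]
[[549.9057688596121, 26.909740563440437], [498.3326725748813, -104.966734861889], [376.8241021195176, -62.74826242753204], [421.5695405680533, 66.29553250467211]] [461.66 -18.63  75.  ] [141.6  128.63 136.58 134.24]
plug [460.37 -23.99  75.  ] [array([502.44,  -1.39]), array([481.23, -65.71]), array([418.24, -46.17]), array([439.59,  17.29])]
bar [array([ 527.15, -296.21,  131.  ]), array([ 445.63, -283.81,  131.  ])] [ 486.39 -290.01  131.  ] 82.45544194454658 -8.647816066497409
bar [array([ 526.73, -299.76,  131.  ]), array([ 441.49, -288.9 ,  131.  ])] [ 484.11 -294.33  131.  ] 85.92694501219268 -7.2594104107065816
((236.20651245117188, 243.422607421875), (50.25371170043945, 51.131282806396484), 70.17935943603516) [503.65 277.56  17.  ] side mid [497.13 267.09  17.  ]
[array([ 534.68, -254.05]), array([ 446.31, -312.37])]
```

```bash
R='[[-35,-20.5,-3,0,0,0],[-35,-20.5,-3,0,0,0],[-35,-20.5,-3,0,0,0],[-35,-20.5,-3,0,0,0],[-35,-20.5,-3,0,0,0]]' ; python3 jog.py '[[-35,-20.5,-3,0,0,0],[-35,-20.5,-3,0,0,0],[-35,-20.5,-3,0,0,0],[-35,-20.5,-3,0,0,0],[-35,-20.5,-3,0,0,0]]'; python3 jog.py '[[-35,-20.5,-3,0,0,0],[-35,-20.5,-3,0,0,0],[-35,-20.5,-3,0,0,0],[-35,-20.5,-3,0,0,0],[0,0,0,0,0,0]]'
python3 - <<'E'
from h import *
d=vision.get_image("wrist");cv2.imwrite("pics/w1.png",d["img"][:,:,::-1])
c=-d["R"].T@d["t"];print(c,d["R"],get_obs()["ee_pos"],d["fx"],d["cx"],d["cy"])
print(delta((460,-24,260),np.radians(82)), proj(d,[503,277,17]))
E
```

```text
t: 0.62
ee_pos: [340.6, 432.0, 254.7]
orientation: [-0.533, -3.096, 0.0]
ft_force: [0.1, 0.9, 0.0]
width: 87.6
grasp_force: 0.0
t: 1.03
ee_pos: [448.2, 305.0, 267.3]
orientation: [0.542, 3.092, -0.001]
ft_force: [0.6, 0.1, 0.5]
width: 87.6
grasp_force: 0.0
[375.37821142 331.38412538 413.09961973] [[ 3.39645888e-01  9.40553334e-01 -3.10828689e-04]
 [ 9.02750593e-01 -3.25902047e-01  2.80765421e-01]
 [ 2.63973553e-01 -9.56414216e-02 -9.59776371e-01]] [446.43340527 307.0269873  266.97764104] 353.9696491280783 323.5441576111833 238.2526505439929
(array([446.43340527, 307.0269873 , 266.97764104]), array([-125.33145702, -306.68431737,    6.95425378]), array([ 0.00028747,  0.0007317 , -0.20738434])) [[317.05545726 256.60204947]]
```

View pics/w1.png

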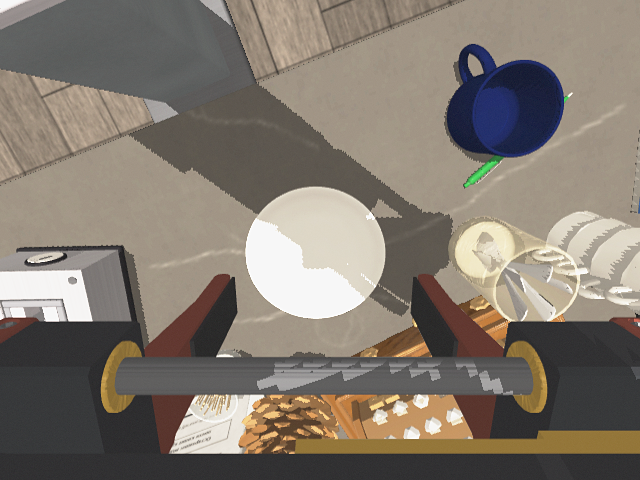

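Wrist view: plate rim spans columns 245–385, rows 187–319 (centre about (315,253)), agreeing with (501,277) within 4 mm. Next, over the filter unit.

```bash
python3 jog.py '[[-14,-34,0,0,0,0],[-14,-34,0,0,0,0],[-14,-34,0,0,0,0],[-14,-34,0,0,0,0],[-14,-34,0,0,0,0]]'; python3 jog.py '[[-14,-34,0,0,0,0],[-14,-34,0,0,0,0],[-14,-34,0,0,0,0],[-14,-34,0,0,0,-0.1],[0,0,0,0,0,-0.1]]'; python3 jog.py '[[0,0,0,0,0,0],[0,0,0,0,0,0]]'
python3 - <<'E'
from h import *
d=vision.get_image("wrist");cv2.imwrite("pics/w2.png",d["img"][:,:,::-1])
np.savez("w2.npz",**{k:d[k] for k in("R","t","fx","fy","cx","cy")})
print(delta((485.5,-291.5,267),np.radians(82)), proj(d,[460,-24,75]))
E
```

```text
t: 1.5
ee_pos: [452.5, 125.5, 266.5]
orientation: [-0.531, -3.096, -0.0]
ft_force: [0.2, 0.6, -0.2]
width: 87.4
grasp_force: 0.0
t: 1.92
ee_pos: [460.6, -24.6, 266.7]
orientation: [0.22, 3.134, -0.002]
ft_force: [-0.0, 1.0, 0.1]
width: 87.6
grasp_force: 0.0
t: 2.08
ee_pos: [460.3, -20.3, 266.5]
orientation: [-0.227, -3.133, -0.001]
ft_force: [-0.5, 0.6, -0.6]
width: 88.0
grasp_force: 0.0
(array([460.38281722, -19.90522014, 266.50598047]), array([ -63.78735049, -265.18979319,   -0.62360269]), array([ 0.00037821, -0.00046239, -0.00420686])) [[319.5798003  218.13380314]]
```

View pics/w2.png

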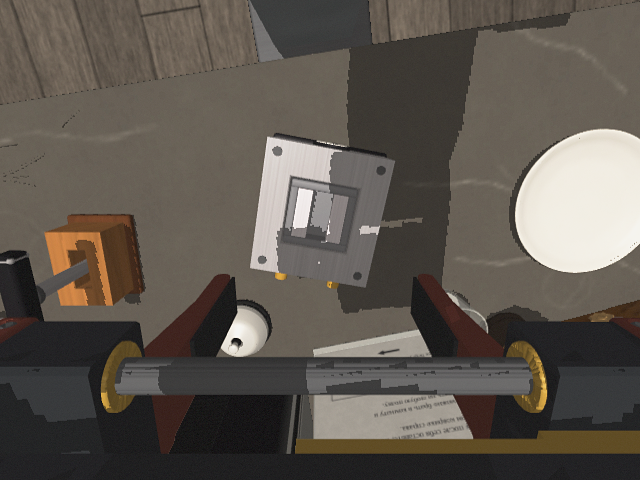

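Wrist view: unit top corners about (268,137),(395,159),(368,287),(250,270); plug outline about (289,177)–(347,253). I'll enlarge for the fit while moving to the puller.

```bash
python3 jog.py '[[-8,-33,0,0,0,0],[-8,-33,0,0,0,0],[-8,-33,0,0,0,0],[-8,-33,0,0,0,0],[-8,-33,0,0,0,0]]'; python3 jog.py '[[-8,-33,0,0,0,0],[-8,-33,0,0,0,0],[-8,-34,0,0,0,0],[0,0,0,0,0,0],[0,0,0,0,0,0]]'
python3 - <<'E'
from h import *
d=vision.get_image("wrist")
np.savez("w3.npz",**{k:d[k] for k in("R","t","fx","fy","cx","cy")})
print(get_obs()["ee_pos"], proj(d,[485.5,-291.5,141]))
w2=cv2.imread("pics/w2.png");w3=d["img"][:,:,::-1]
def crop(im,x0,y0,x1,y1,k):
    c=cv2.resize(im[y0:y1,x0:x1],None,fx=k,fy=k,interpolation=cv2.INTER_CUBIC)
    for x in range(x0-x0%10+10,x1,10): cv2.line(c,(int((x-x0)*k),0),(int((x-x0)*k),4),(0,0,255),1);(x%20==0) and cv2.putText(c,str(x),(int((x-x0)*k)-10,16),0,.35,(0,0,255),1)
    for y in range(y0-y0%10+10,y1,10): cv2.line(c,(0,int((y-y0)*k)),(5,int((y-y0)*k)),(0,0,255),1);cv2.putText(c,str(y),(6,int((y-y0)*k)+4),0,.35,(0,0,255),1)
    return c
a=crop(w2,240,120,405,310,2.4);b=crop(w3,240,120,405,310,2.4)
cv2.imwrite("pics/c3.png",np.hstack([a,b]));
E
```

```text
t: 2.55
ee_pos: [477.4, -189.7, 266.7]
orientation: [0.222, 3.134, 0.0]
ft_force: [1.5, -0.3, -0.5]
width: 88.0
grasp_force: 0.0
t: 2.97
ee_pos: [487.1, -292.2, 266.2]
orientation: [-0.226, -3.133, -0.001]
ft_force: [0.1, -0.0, 0.9]
width: 87.8
grasp_force: 0.0
[ 486.76200726 -291.10172179  266.12014877] [[323.86697436 234.48642563]]
```

View pics/c3.png

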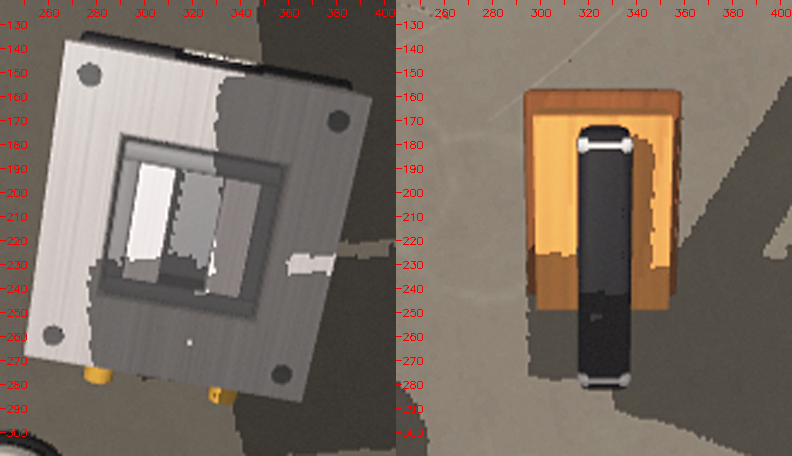

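Puller bar: columns 316–338, rows 172.5–282, parallel to the tool x axis. Unit top corners: (267,136.7),(394.6,160.8),(365.8,287.5),(250.4,268).

```bash
python3 - <<'E'
from h import *
np.set_printoptions(precision=2,suppress=True)
d=np.load("w2.npz");q=np.array([plane(d,p,75) for p in [(267,136.7),(394.6,160.8),(365.8,287.5),(250.4,268)]])
e=q[[3,2]].mean(0)-q[[0,1]].mean(0)
f=q[[1,2]].mean(0)-q[[0,3]].mean(0)
print(q.mean(0),np.linalg.norm(q-np.roll(q,-1,0),axis=1),np.degrees(np.arctan2(e[1],e[0])),np.degrees(np.arctan2(f[1],f[0])))
q=np.array([plane(d,p,75) for p in [(290.4,177),(360,190),(346,252.5),(281.5,241)]]);print("plug",q.mean(0))
d=np.load("w3.npz");a=[plane(d,p,136) for p in[(327,172.5),(327.3,282)]];print(a,np.mean(a,0),np.linalg.norm(a[0]-a[1]))
print(delta((485.5,-289.5,129),np.radians(82)))
E
```

```text
[458.53 -23.97  75.  ] [120.11 130.26 120.05 130.35] -18.271569828203862 71.36936523060749
plug [457.84 -23.76  75.  ]
[array([ 438.15, -282.21,  136.  ]), array([ 528.4 , -294.77,  136.  ])] [ 483.27 -288.49  136.  ] 91.12197837759219
(array([ 486.76, -291.1 ,  266.12]), array([  1.33,   1.27, 137.12]), array([ 0., -0., -0.]))
```

```bash
python3 jog.py '[[1,1,30,0,0,0],[1,1,30,0,0,0],[0,0,30,0,0,0],[0,0,30,0,0,0],[0,0,17,0,0,0]]'; python3 jog.py '[[0,0,0,0,0,0],[0,0,0,0,0,0]]'; python3 jog.py '[[0,0,0,0,0,0],[0,0,0,0,0,0],[0,0,0,0,0,0],[0,0,0,0,0,0],[0,0,0,0,0,0]]' 0;  python3 jog.py '[[0,0,0,0,0,0],[0,0,0,0,0,0],[0,0,0,0,0,0],[0,0,0,0,0,0],[0,0,0,0,0,0]]'
```

```text
t: 3.43
ee_pos: [483.7, -286.7, 126.9]
orientation: [-0.22, -3.13, -0.003]
ft_force: [-0.3, 0.6, 0.6]
width: 87.5
grasp_force: 0.0
t: 3.6
ee_pos: [484.7, -288.1, 129.3]
orientation: [-0.22, -3.132, -0.002]
ft_force: [0.3, -1.1, 0.5]
width: 87.7
grasp_force: 0.0
t: 4.02
ee_pos: [485.1, -290.5, 130.5]
orientation: [0.223, 3.132, -0.001]
ft_force: [-0.3, 0.6, 1.4]
width: 58.0
grasp_force: 0.0
t: 4.43
ee_pos: [484.7, -290.2, 129.6]
orientation: [-0.223, -3.134, -0.0]
ft_force: [-0.1, -0.2, -0.5]
width: 24.6
grasp_force: 0.0
```

```bash
python3 jog.py '[[0,0,0,0,0,0],[0,0,0,0,0,0],[0,0,0,0,0,0],[0,0,0,0,0,0],[0,0,0,0,0,0]]' 0;  python3 jog.py '[[0,0,-5,0,0,0],[0,0,-15,0,0,0],[0,0,-20,0,0,0],[0,0,-25,0,0,0],[0,0,-25,0,0,0]]'; python3 jog.py '[[0,0,-10,0,0,0],[0,0,0,0,0,0],[0,0,0,0,0,0]]'
python3 - <<'E'
from h import *
np.set_printoptions(precision=4,suppress=True)
print(get_obs()["width"],delta((459,-24,229),np.radians(71.8)))
d=vision.get_image("wrist");cv2.imwrite("pics/w4.png",d["img"][:,:,::-1])
E
```

```text
t: 4.85
ee_pos: [484.7, -290.2, 129.6]
orientation: [-0.223, -3.134, -0.0]
ft_force: [0.3, -0.9, -0.9]
width: 18.0
grasp_force: 30.0
t: 5.27
ee_pos: [484.2, -289.9, 220.4]
orientation: [-0.223, -3.132, -0.001]
ft_force: [-0.4, 0.1, -1.8]
width: 17.8
grasp_force: 30.0
t: 5.52
ee_pos: [484.6, -290.1, 229.5]
orientation: [0.223, 3.133, -0.0]
ft_force: [0.1, -0.1, -1.8]
width: 18.0
grasp_force: 30.0
17.998518000052474 (array([ 484.6238, -290.1087,  229.5207]), array([ 62.9731, 259.8169,   0.4558]), array([-0.0001,  0.0004,  0.1759]))
```

```bash
python3 jog.py '[[8,32.5,0,0,0,0],[8,32.5,0,0,0,0],[8,32.5,0,0,0,0],[8,32.5,0,0,0,0],[8,32.5,0,0,0,0]]';  python3 jog.py '[[8,32.5,0,0,0,0],[8,32.5,0,0,0,0],[7,32.5,0,0,0,0],[0,0,0,0,0,0.09],[0,0,0,0,0,0.086]]'; python3 jog.py '[[0,0,0,0,0,0],[0,0,0,0,0,0],[0,0,0,0,0,0]]'
python3 - <<'E'
from h import *
np.set_printoptions(precision=4,suppress=True)
print(get_obs()["width"],delta((459,-24,229),np.radians(71.8)))
d=vision.get_image("wrist");cv2.imwrite("pics/w4.png",d["img"][:,:,::-1])
o=get_obs();R=Ro.from_rotvec(o["orientation"]).as_matrix();p=o["ee_pos"]
for X in([45,0,8],[-45,0,8],[45,-9,8],[45,9,8],[45,0,-12],[20,0,114],[0,0,56],[0,0,12]): print(X,proj(d,p+R@np.array(X)))
w=cv2.imread("pics/w4.png");c=cv2.resize(w[90:330,200:440],None,fx=2.4,fy=2.4,interpolation=cv2.INTER_CUBIC)
cv2.imwrite("pics/c4.png",c)
E
```

```text
t: 5.98
ee_pos: [466.6, -122.1, 227.8]
orientation: [-0.223, -3.13, -0.001]
ft_force: [0.3, 0.2, -1.8]
width: 17.8
grasp_force: 30.0
t: 6.4
ee_pos: [457.7, -22.0, 228.0]
orientation: [-0.497, -3.099, 0.0]
ft_force: [-0.5, -0.7, -1.9]
width: 17.7
grasp_force: 30.0
t: 6.65
ee_pos: [458.6, -24.1, 228.8]
orientation: [-0.494, -3.101, 0.0]
ft_force: [-1.1, -0.3, -1.7]
width: 17.8
grasp_force: 30.0
17.782910895635993 (array([458.6144, -24.1366, 228.8077]), array([-0.3237,  0.2496, -0.193 ]), array([-0.0004, -0.0017,  0.0018]))
[45, 0, 8] [[323.5068 211.4794]]
[-45, 0, 8] [[323.3521 383.5796]]
[45, -9, 8] [[303.1727 211.4592]]
[45, 9, 8] [[343.8413 211.4996]]
[45, 0, -12] [[323.4774 222.0619]]
[20, 0, 114] [[323.558  215.1587]]
[0, 0, 56] [[323.4866 267.8876]]
[0, 0, 12] [[323.4302 300.1617]]
```

View pics/c4.png

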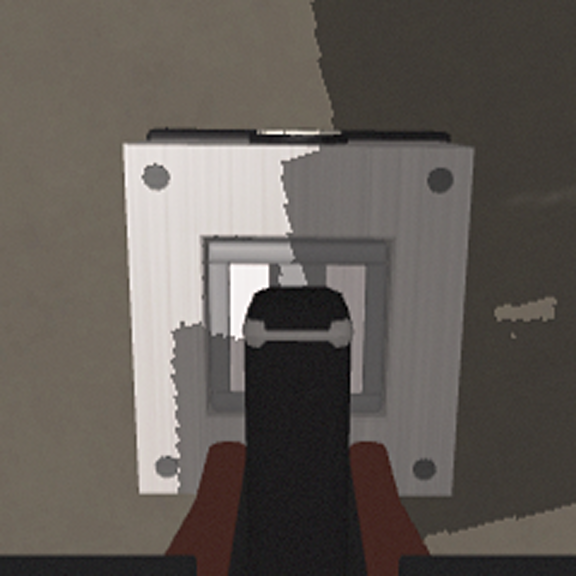

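The bar centre (col 324) and the plug centre (col 324) coincide and the edges are parallel, so the puller is aligned with the slot. Lowering.

```bash
python3 jog.py '[[0,0,12,0,0,0],[0,0,12,0,0,0],[0,0,8,0,0,0],[0,0,5,0,0,0],[0,0,5,0,0,0]]';  python3 jog.py '[[0,0,4,0,0,0],[0,0,4,0,0,0],[0,0,3,0,0,0],[0,0,2,0,0,0],[0,0,0,0,0,0]]'; python3 jog.py '[[0,0,0,0,0,0],[0,0,0,0,0,0]]'
python3 -c "
from h import *
o=get_obs();print(o['ee_pos'],o['ft_force'],o['moment'])"
```

```text
t: 7.12
ee_pos: [459.0, -24.2, 187.1]
orientation: [-0.497, -3.101, 0.0]
ft_force: [-0.0, -0.1, -1.6]
width: 17.8
grasp_force: 30.0
t: 7.53
ee_pos: [459.0, -23.9, 174.4]
orientation: [-0.497, -3.102, 0.0]
ft_force: [-0.7, -0.2, -1.2]
width: 17.5
grasp_force: 30.0
t: 7.7
ee_pos: [459.3, -23.9, 174.9]
orientation: [0.497, 3.102, 0.0]
ft_force: [-0.4, 0.9, -1.8]
width: 18.0
grasp_force: 30.0
[459.31616213 -23.93115663 174.90900386] [-0.35481977  0.8767001  -1.77006673] [0.06585506 0.00303022 0.00440576]
```

```bash
python3 jog.py '[[0,0,2,0,0,0],[0,0,1,0,0,0],[0,0,0,0,0,0],[0,0,0,0,0,0]]';  python3 jog.py '[[0,0,1,0,0,0],[0,0,0,0,0,0],[0,0,0,0,0,0]]'; python3 jog.py '[[0,0,1,0,0,0],[0,0,0,0,0,0],[0,0,0,0,0,0]]'
```

```text
t: 8.03
ee_pos: [459.1, -23.9, 171.6]
orientation: [-0.497, -3.102, 0.0]
ft_force: [0.4, -0.2, -1.6]
width: 17.6
grasp_force: 30.0
t: 8.28
ee_pos: [459.1, -23.9, 170.7]
orientation: [-0.497, -3.102, 0.0]
ft_force: [1.2, 0.4, -1.4]
width: 17.4
grasp_force: 30.0
t: 8.53
ee_pos: [459.6, -23.9, 170.5]
orientation: [0.497, 3.101, 0.0]
ft_force: [-1.9, 0.1, 7.7]
width: 17.8
grasp_force: 30.0
```

Floor contact at TCP z 170.5; back up 1.5 mm and turn clockwise.

```bash
python3 jog.py '[[0,0,-2,0,0,0],[0,0,0,0,0,0.1],[0,0,0,0,0,0.1],[0,0,0,0,0,0.1],[0,0,0,0,0,0]]';  python3 jog.py '[[0,0,0,0,0,0.1],[0,0,0,0,0,0.1],[0,0,0,0,0,0.1],[0,0,0,0,0,0.1],[0,0,0,0,0,0]]'
python3 -c "
from h import *
o=get_obs();print(o['ee_pos'],o['ft_force'],o['moment'],delta((459,-24,172),np.radians(-22)))"
```

```text
t: 8.95
ee_pos: [459.1, -23.9, 171.7]
orientation: [0.96, 2.991, -0.0]
ft_force: [-1.0, -0.2, -1.9]
width: 17.8
grasp_force: 30.0
t: 9.37
ee_pos: [459.1, -24.0, 171.7]
orientation: [1.531, 2.743, 0.0]
ft_force: [0.1, -0.2, -2.6]
width: 17.6
grasp_force: 30.0
[459.13759019 -23.95090433 171.6661734 ] [ 0.05555829 -0.17998148 -2.6337279 ] [-0.04133451  0.10289329 -0.04427488] (array([459.13759019, -23.95090433, 171.6661734 ]), array([ 0.03040761, -0.142881  , -0.33382936]), array([2.09822739e-05, 2.79517692e-06, 9.36421890e-01]))
```

```bash
python3 jog.py '[[0,0,0,0,0,0.1],[0,0,0,0,0,0.1],[0,0,0,0,0,0.1],[0,0,0,0,0,0.1],[0,0,0,0,0,0.1]]';  python3 jog.py '[[0,0,0,0,0,0.1],[0,0,0,0,0,0.1],[0,0,0,0,0,0.1],[0,0,0,0,0,0.1],[0,0,0,0,0,0]]'; python3 jog.py '[[0,0,0,0,0,0],[0,0,0,0,0,0],[0,0,0,0,0,0]]'
python3 -c "
from h import *
o=get_obs();print(o['ee_pos'],o['ft_force'],o['moment'],delta((459,-24,172),np.radians(-22)))"
```

```text
t: 9.78
ee_pos: [459.1, -23.9, 171.6]
orientation: [-2.161, -2.281, 0.0]
ft_force: [-0.5, 0.3, -1.2]
width: 17.9
grasp_force: 30.0
t: 10.2
ee_pos: [459.1, -23.9, 171.7]
orientation: [-2.57, -1.807, 0.0]
ft_force: [0.6, 0.5, -1.6]
width: 18.0
grasp_force: 30.0
t: 10.45
ee_pos: [459.1, -23.9, 171.7]
orientation: [2.568, 1.809, -0.0]
ft_force: [0.4, 0.5, -1.2]
width: 18.1
grasp_force: 30.0
[459.13120604 -23.90775995 171.67779152] [ 0.41621339  0.45203276 -1.17130632] [-0.07858088  0.08245049 -0.01351834] (array([459.13120604, -23.90775995, 171.67779152]), array([-0.13104642, -0.09247399, -0.32220638]), array([-3.47295542e-06,  1.34247838e-05,  4.04466207e-02]))
```

```bash
python3 jog.py '[[0,0,-1,0,0,0.05],[0,0,-1,0,0,0],[0,0,-1,0,0,0],[0,0,-2,0,0,0],[0,0,-3,0,0,0]]';  python3 jog.py '[[0,0,-4,0,0,0],[0,0,-5,0,0,0],[0,0,-6,0,0,0],[0,0,-6,0,0,0],[0,0,-6,0,0,0]]'; python3 jog.py '[[0,0,-8,0,0,0],[0,0,-8,0,0,0],[0,0,-8,0,0,0],[0,0,-8,0,0,0],[0,0,-8,0,0,0]]'
python3 -c "
from h import *
o=get_obs();print(o['ee_pos'],o['ft_force'],o['moment'],delta((459,-24,172),np.radians(-22)))"
```

```text
t: 10.87
ee_pos: [458.4, -23.8, 179.2]
orientation: [-2.614, -1.741, 0.002]
ft_force: [-0.6, 0.1, -8.5]
width: 17.8
grasp_force: 30.0
t: 11.28
ee_pos: [459.0, -23.9, 207.3]
orientation: [-2.616, -1.74, 0.0]
ft_force: [0.5, -0.1, -8.9]
width: 17.6
grasp_force: 30.0
t: 11.7
ee_pos: [459.4, -23.9, 247.9]
orientation: [2.615, 1.739, 0.001]
ft_force: [-0.1, 1.0, -5.2]
width: 18.0
grasp_force: 30.0
[459.35668746 -23.93929161 247.86335101] [-0.06222969  0.97658552 -5.18045074] [-0.068826    0.12014756  0.04016804] (array([459.35668746, -23.93929161, 247.86335101]), array([-0.21509545, -0.36867319, 75.86301306]), array([ 0.00083494, -0.00027385, -0.01304761]))
```

Weight about 5.2 N hangs on the wrist, so the plug is out. I raise a little, check by picture, and work out the shift to the plate.

```bash
python3 jog.py '[[0,0,-6,0,0,0],[0,0,-6,0,0,0],[0,0,0,0,0,0],[0,0,0,0,0,0]]'
python3 - <<'E'
from h import *
np.set_printoptions(precision=3,suppress=True)
print(delta((501,277,260)))
d=vision.get_image("side");c=cv2.resize(d["img"][150:350,220:420,::-1],None,fx=3,fy=3,interpolation=cv2.INTER_CUBIC);cv2.imwrite("pics/s5.png",c)
T=vision.get_image("top")
im=T["img"].astype(int);m=((im.min(2)>170)).astype(np.uint8);m[:, :200]=0;m[:,275:]=0;m[:210]=0;m[280:]=0
u=np.argwhere(m)[:,::-1];e=cv2.fitEllipse(cv2.convexHull(u.astype(np.int32)).astype(np.float32));print(e,plane(T,e[0],17))
E
```

```text
t: 12.03
ee_pos: [459.2, -23.9, 258.9]
orientation: [2.616, 1.74, 0.001]
ft_force: [-0.0, 0.4, -5.4]
width: 17.4
grasp_force: 30.0
(array([459.246, -23.934, 258.932]), array([293.674, -77.849,  -1.06 ]), None)
((236.11448669433594, 243.43946838378906), (50.19032669067383, 50.80976486206055), 43.972843170166016) [503.587 277.847  17.   ]
```

View pics/s5.png

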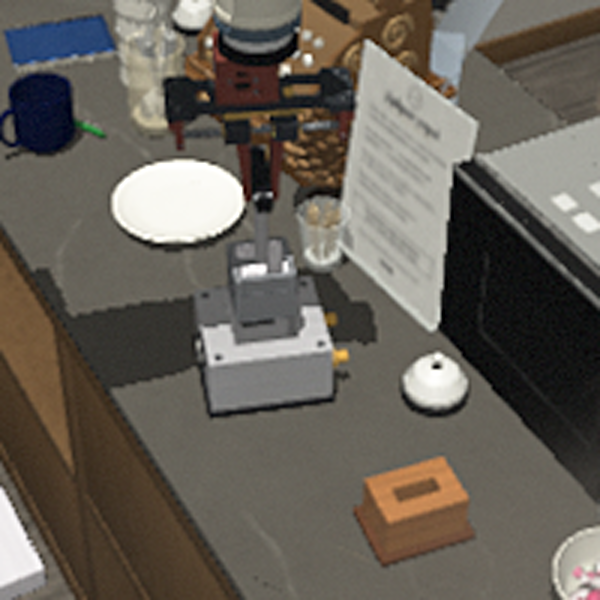

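Side view: the plug hangs upright on the puller, clear above the unit (crop (265,290)); nothing else has moved. I check gripper-body clearance near the plate against the till and pine cone.

```bash
python3 - <<'E'
from h import *
np.set_printoptions(precision=0,suppress=True)
T=vision.get_image("top")
import cv2
for n,p in dict(pine=(262,208),till_l=(165,208),till_r=(248,203),till_mid=(205,206),sign_l=(282,203),glassL=(173,234)).items(): print(n,*[plane(T,p,z)[:2] for z in (0,100,230)])
E
python3 jog.py '[[30,-8,0,0,0,0],[35,-9,0,0,0,0],[35,-9,0,0,0,0],[30,-8,0,0,0,0],[20,-5,0,0,0,0]]'
```

```text
pine [623. 202.] [607. 190.] [585. 175.]
till_l [615. 517.] [599. 486.] [578. 446.]
till_r [639. 248.] [621. 233.] [598. 215.]
till_mid [625. 387.] [608. 364.] [586. 335.]
sign_l [641. 137.] [624. 129.] [600. 119.]
glassL [531. 486.] [519. 457.] [505. 420.]
t: 12.6
ee_pos: [481.2, 132.1, 258.3]
orientation: [-2.614, -1.74, -0.0]
ft_force: [-1.0, -1.5, -5.5]
width: 17.9
grasp_force: 30.0
```

```bash
python3 jog.py '[[30,-8,0,0,0,0],[30,-8,0,0,0,0],[30,-8,0,0,0,0],[25,-7,0,0,0,0],[15,-4,0,0,0,0]]'; python3 jog.py '[[10,-3,0,0,0,0],[0,0,0,0,0,0],[0,0,0,0,0,0],[0,0,0,0,0,0],[0,0,0,0,0,0]]'
python3 - <<'E'
from h import *
np.set_printoptions(precision=3,suppress=True)
print(delta((501,277,175)))
E
```

```text
t: 13.02
ee_pos: [499.1, 265.5, 258.0]
orientation: [-2.614, -1.741, 0.0]
ft_force: [-1.8, -0.7, -5.5]
width: 17.9
grasp_force: 30.0
t: 13.43
ee_pos: [500.1, 271.9, 258.6]
orientation: [2.617, 1.738, -0.001]
ft_force: [-0.5, -1.0, -5.3]
width: 17.6
grasp_force: 30.0
(array([500.102, 271.915, 258.61 ]), array([ 5.097, -1.128, 83.606]), None)
```

```bash
python3 jog.py '[[5,-1,8,0,0,0],[0,0,14,0,0,0],[0,0,14,0,0,0],[0,0,14,0,0,0],[0,0,10,0,0,0]]'; python3 jog.py '[[0,0,8,0,0,0],[0,0,6,0,0,0],[0,0,4,0,0,0],[0,0,4,0,0,0],[0,0,3,0,0,0]]';python3 jog.py '[[0,0,2,0,0,0],[0,0,1,0,0,0],[0,0,0,0,0,0],[0,0,0,0,0,0]]'
```

```text
t: 13.85
ee_pos: [500.8, 277.6, 197.1]
orientation: [-2.616, -1.739, 0.002]
ft_force: [-0.4, 0.1, -5.2]
width: 17.6
grasp_force: 30.0
t: 14.27
ee_pos: [501.5, 278.4, 173.6]
orientation: [2.616, 1.74, 0.001]
ft_force: [-0.5, 0.0, -5.2]
width: 18.1
grasp_force: 30.0
t: 14.6
ee_pos: [501.4, 278.4, 170.9]
orientation: [2.616, 1.74, 0.001]
ft_force: [0.1, -0.9, -5.7]
width: 17.8
grasp_force: 30.0
```

```bash
python3 - <<'E'
from h import *
d=vision.get_image("wrist");c=d["img"][90:400,150:500,::-1];cv2.imwrite("pics/w6.png",cv2.resize(c,None,fx=1.8,fy=1.8))
print(proj(d,[[501,277,19],[501,277,8]])-[150,90], get_obs()["ee_pos"])
E
```

```text
[[174.49860432 138.68512854]
 [174.46295091 135.59645717]] [501.42243122 278.40603433 170.98305806]
```

View pics/w6.png

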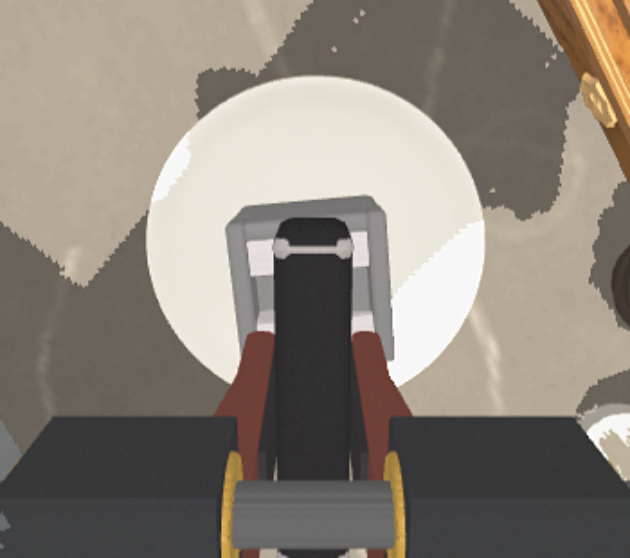

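Wrist view: plug upright over the plate, plate columns 147–484 (centre 315), matching the prediction (314). Final lowering.

```bash
python3 jog.py '[[0,0,1,0,0,0],[0,0,1,0,0,0],[0,0,1,0,0,0],[0,0,0,0,0,0],[0,0,0,0,0,0]]'; python3 jog.py '[[0,0,1,0,0,0],[0,0,0.5,0,0,0],[0,0,0,0,0,0],[0,0,0,0,0,0]]';python3 jog.py '[[0,0,1,0,0,0],[0,0,0,0,0,0],[0,0,0,0,0,0]]'
```

```text
t: 15.07
ee_pos: [501.3, 278.2, 167.8]
orientation: [2.616, 1.74, 0.0]
ft_force: [-0.6, -0.5, -3.0]
width: 17.6
grasp_force: 30.0
t: 15.4
ee_pos: [501.3, 278.2, 166.2]
orientation: [2.616, 1.74, 0.0]
ft_force: [0.1, -0.7, -2.1]
width: 17.9
grasp_force: 30.0
t: 15.65
ee_pos: [501.3, 278.1, 165.2]
orientation: [2.616, 1.74, -0.0]
ft_force: [0.4, -2.5, -1.1]
width: 17.9
grasp_force: 30.0
```

```bash
python3 jog.py '[[0,0,0.7,0,0,0],[0,0,0,0,0,0],[0,0,0,0,0,0]]'; python3 jog.py '[[0,0,0,0,0,0],[0,0,0,0,0,0],[0,0,0,0,0,0],[0,0,0,0,0,0],[0,0,0,0,0,0]]' 50;python3 jog.py '[[0,0,0,0,0,0],[0,0,0,0,0,0],[0,0,0,0,0,0],[0,0,0,0,0,0],[0,0,0,0,0,0]]'
```

```text
t: 15.9
ee_pos: [501.3, 278.3, 164.7]
orientation: [2.616, 1.74, 0.0]
ft_force: [-0.3, -3.7, 2.3]
width: 17.8
grasp_force: 30.0
t: 16.32
ee_pos: [501.4, 278.5, 164.5]
orientation: [-2.616, -1.74, -0.001]
ft_force: [0.3, -0.5, 0.1]
width: 47.1
grasp_force: 0.0
t: 16.73
ee_pos: [501.2, 278.3, 164.5]
orientation: [-2.616, -1.74, 0.0]
ft_force: [-0.2, -0.5, -0.2]
width: 50.0
grasp_force: 0.0
```

Released; straight up and check.

```bash
python3 jog.py '[[0,0,-10,0,0,0],[0,0,-15,0,0,0],[0,0,-20,0,0,0],[0,0,-25,0,0,0],[0,0,-25,0,0,0]]'; python3 jog.py '[[0,0,-25,0,0,0],[0,0,-20,0,0,0],[0,0,0,0,0,0],[0,0,0,0,0,0],[0,0,0,0,0,0]]'
python3 - <<'E'
from h import *
d=vision.get_image("wrist");c=d["img"][90:400,150:500,::-1];a=cv2.resize(c,(400,354))
s=vision.get_image("side")["img"][150:280,210:357,::-1];b=cv2.resize(s,(400,354),interpolation=cv2.INTER_CUBIC)
cv2.imwrite("pics/f7.png",np.hstack([a,b]))
E
```

```text
t: 17.15
ee_pos: [501.0, 278.2, 260.9]
orientation: [-2.616, -1.74, 0.001]
ft_force: [1.2, 1.1, 0.0]
width: 50.2
grasp_force: 0.0
t: 17.57
ee_pos: [500.7, 278.0, 303.8]
orientation: [-2.616, -1.74, 0.002]
ft_force: [0.2, -0.7, -0.2]
width: 50.1
grasp_force: 0.0
```

View pics/f7.png

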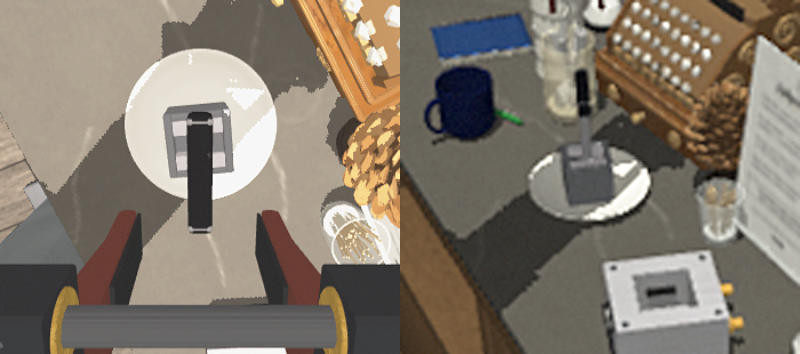

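The plug stands upright in the middle of the plate: plug top about (199,140) against plate centre (201,123), the offset being perspective from its height. The puller is upright in it, across the slot, and the gripper is clear.

```bash
python3 -c "
from workcell import ctrl, vision, close_job, get_obs
print(close_job())"
```

```text
the job is handed in; nothing more can be done
None
```

I screwed the puller into the plug, drew the plug out of its well and set it down upright in the middle of the plate with the puller still in it; I handed the job in at about 18 s, and it printed no verdict.

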